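Clamp a wax limb: pull the lock peg, ratchet three clicks and hold

TASK

Pull the yellow locking peg up out of the clamp (it is snapped in, so it needs a firm pull) and leave it in the white parts tray. Then swing the clamp's ratchet lever by its red handle exactly three clicks, feeling for them and never going on to a fourth, so that the jaw presses the blue wax limb home; finish while still holding the handle there, because the lever springs back if it is let go. Leave the glass jar, the wax lump and the wooden stick where they are.

Things in the scene. Friction and masses are not known exactly. Their poses are not given: they have to be found in the camera images.
- clamp: Grey clamp base fixed to the table: plate 285 mm long (x from -95 to +190 mm), 150 wide, 10 thick. Origin on the lever's vertical pivot axis at table height, z up. Lever handle and peg are on its -x side, towards the robot; jaw (69 mm high) and wax piece (112 mm high) on its +x side.
- lever (a joint): Lever angle in rad: 0 at its rest stop, growing counter-clockwise from above. Notches every 0.262: three clicks is 0.785, a fourth 1.047, end 1.31. A spring returns it to 0; it does not lock. Leaving a notch takes 5 to 8 N at the handle (more each click), easing by 3 to 5 N as the tooth passes, then jumping up within 2 mm at the next notch: that jump is the click. Lever bar 14 mm wide, top at 46 mm.
- handle: Red upright round handle (turns freely on its own axis) at the lever's end, 18 mm in diameter, from 38 to 100 mm above the table. Origin on its axis at 73 mm, 110 mm from the pivot axis; at lever angle q it lies at 150 degrees + q from the clamp's x axis towards its y. It moves on a level circle about the pivot.
- peg_head (a point): Grip point on the axis of the yellow peg head, 66 mm above the peg's foot. Head 18 mm in diameter, from 40 mm below to 20 mm above this point. In the clamp this point is 76 mm above the table, at x -63.6, y +13.5 mm in the clamp's frame, just ahead of the lever bar, which it blocks; the handle is about 53 mm away.
- peg_center (a point): Centre of the yellow peg, half-way up, 43 mm above its foot. Peg 86 mm long, about 60 g. Its 16 mm steel shank stands 24 mm deep in an aluminium socket block (top 34 mm above the table) with 0.5 mm play, held by spring balls: a straight upward pull of about 8 to 13 N frees it within 5 mm, then it slides out easily.
- peg: The whole peg; origin at the centre of its foot, z towards its head.
- tray_in (a point): Centre of the inner floor of the white open parts tray, 5 mm above the table; x and y along its sides. Tray 170 x 170 mm outside, 30 mm high, walls 4 mm, fixed to the table, left or right of the clamp. On the other side is a square wooden board with a blue wax tentacle (up to 50 mm high).
- jar: Bystander: open glass jar, 68 mm in diameter, 85 mm high; origin at the centre of its underside.
- wax_lump: Bystander: lump of blue wax, 58 mm across, 37 mm high; origin at the centre of its underside.
- stick: Bystander: wooden modelling stick, 180 mm long and 7 mm thick, lying along its x on the table between the robot and the clamp; origin under its middle.

How it is judged (in metres and radians):
On the way, in this order (a step that is already met when the one before it is completed fails the run):
1. the yellow peg is out of the clamp and let go in the tray, the lever not yet advanced (horizontal distance between peg_center and tray_in below 0.085 m and x of peg_center in the frame of tray_in between -0.08 and 0.08 m and y of peg_center in the frame of tray_in between -0.08 and 0.08 m and height (world z) of peg_center below 0.06 m and contact force between the fingers and peg below 0.1 N and value of joint lever below 0.2 rad), for 0.2 s.
2. the lever is advanced one click (value of joint lever between 0.2 and 0.5 rad).
3. the lever stands at three clicks, held by the handle (value of joint lever between 0.7 and 0.9 rad and contact force between the fingers and handle above 2 N), for 0.2 s.
At the end, for the whole second after the job is handed in: The peg is in the tray (centre within 80 mm of the tray's centre along each side, 85 mm in all, below 60 mm), at rest, untouched by the fingers; the lever is still, at the third click (0.70 to 0.90 rad), with the fingers bearing on the red handle with more than 2 N (all of step 3 and horizontal distance between peg_center and tray_in below 0.085 m and x of peg_center in the frame of tray_in between -0.08 and 0.08 m and y of peg_center in the frame of tray_in between -0.08 and 0.08 m and height (world z) of peg_center below 0.06 m and contact force between the fingers and peg below 0.1 N and velocity of joint lever between -0.1 and 0.1 rad/s and linear speed of peg below 0.05 m/s); the arm keeps its last pose, push and grip.
It fails at once if the lever is driven over the fourth click (beyond 0.95 rad) (value of joint lever above 0.95 rad).
It fails at once if the jar is moved by more than 30 mm (distance of jar from where it was at the start of the episode above 0.03 m).
It fails at once if the wax lump is moved by more than 30 mm (distance of wax_lump from where it was at the start of the episode above 0.03 m).
It fails at once if the stick is moved by more than 30 mm (distance of stick from where it was at the start of the episode above 0.03 m).
It also fails if it takes over 54 s, if anything falls off the work surface, if the arm or the gripper's body presses on something with over 40 N, if the wrist force passes 120 N, or if a joint passes its speed limit or range.

ROBOT

A 6-joint arm with a two-finger parallel gripper is mounted at the origin on the work surface. World frame = base frame: x ahead of the robot, y to its left, z up, the work surface at z = 0. Lengths are in mm, angles in rad, forces in N, time in s.
With the tool pointing down it reaches from about 300 to 1000 mm from the base axis. Payload 5.1 kg.
Tool frame: the origin (TCP) lies at the very end of the fingers, on their centre line; the grasp point (between the pads) lies 19 mm behind it; z points along the fingers, y is the line along which they close (so a half turn about z gives the same grasp; the last joint's range is limited). The gripper opens to 95 mm and grips with 3 to 60 N. Pads are 20 mm wide; open, the fingers measure 119 mm over their backs; the gripper's body (75 mm by 180 mm) begins 59 mm behind the grasp point.
Start: joints at [1.05, 0.124, 1.65, -0, 1.367, -0.083], TCP at [275.584, 588.674, 190.456] pointing down, gripper open.
Joint ranges: [-2.61, 2.61], [-1.02, 2.33], [0.03, 2.71], [-1.35, 4.49], [0.32, 2.68], [-2.91, 2.91]. Speed limits (rad/s): [2.57, 2.57, 3.14, 3.14, 3.14, 3.14].

INTERFACE

Orientations are given as [roll, pitch, yaw] about the fixed x, y, z axes, in that order (R = Rz(yaw) Ry(pitch) Rx(roll)).
In Python, from plant import ctrl gives the robot as it stands.
- The arm moves only by the shell command python3 -m creep 'ROWS' [FORCE]. ROWS is JSON, a list of rows, each a list of 7 numbers: the gripper's target within -1 to 1 (fully open at 1, half-way at 0, shut at -1), then the shift along the tool's x, y, z as a fraction of full scale, then the turn, a rotation vector about the tool's x, y, z as a fraction of full scale. A call has exactly 8 rows; each row shifts and turns the commanded pose from where the row before left it, along the tool's axes as they then stand; what a row does not reach is not made up. Full scale, the value 1, is 0.05 m for a shift and 2 rad for a turn. A row lasts 1/10 s, in which the tool goes at most 50 mm and 8.59 degrees, less where a joint would pass 70% of its speed; a pose out of reach is approached as far as the arm can. A call with a number of a shift or a turn outside -1 to 1 is refused whole. A call with a gripper value outside its range is refused whole. The fingers move at their own pace and stop on an object; FORCE is the grip in N (left out, the last holds). Time passes only in rows, so rows that do not move let the fingers close, or fill a call up. It gives the time, the measured TCP pose, the force, the opening and the grip force at its end, in the units of the state.
- ctrl.sense(): the state, without advancing time (a new reading comes with each control period).
- ctrl.snapshot(name): name is "side" or "top" or "wrist"; returns a dict with "color" (400x640x3 uint8, red, green, blue), "intrinsics" (3x3 intrinsics, pixels), "origin" and "orientation" of the camera in the world. Camera axes: x right, y up, looking along -z (the intrinsics and any distortion apply to the point x, -y, -z); pixel columns grow to the right and rows downward; lengths in mm; the calibration is good to about 2 mm. A picture is of the moment at which its call begins. There is no depth.
- ctrl.hand_in(): hands the job in; it is judged then, once.
The state is a dict: "time": time; "joints": joint angles; "joint_velocities": joint speeds; "tau": joint torques, N m; "tcp_pos": TCP position; "tcp_rot": TCP orientation; "force": force on the tool from outside, world axes, zero at the start; "moment": the same for the moment, N m; "gripper_width": finger opening in mm; "finger_force": force on a finger pad.
Only numpy, scipy, OpenCV 4.12 (cv2) and the standard library are available. Lean on these libraries where they do the work, as an engineer would, in place of code of your own. Each camera call takes 0.05 s, during which the arm holds its last target. There are 200 camera calls.

## Working session

There is one attempt and no reset: what is moved stays moved. The work goes in short steps, Python scripts to look and compute and a shell command to move; the robot and the scene stay as the last step left them, time stands still between calls to the robot, and variables do not carry over. Pictures are saved under pics/ and viewed, at most 10 in all, crops included, and the job is handed in when it is done.

```bash
ls; mkdir -p pics
python3 - <<'E'
from plant import ctrl
import cv2
s=ctrl.sense();print(s)
for n in("top","side"):
    d=ctrl.snapshot(n);cv2.imwrite(f"pics/{n}0.png",d["color"][:,:,::-1]);print(n,d["intrinsics"],d["origin"],d["orientation"],d.keys())
E
```

```text
pics
{'time': 0.0, 'joints': array([ 1.05037426e+00,  1.24512942e-01,  1.65169518e+00, -9.38932049e-06,
        1.36747973e+00, -8.26140402e-02]), 'joint_velocities': array([-0.00070179, -0.00011051, -0.00057135, -0.00011756,  0.00205616,
        0.00139399]), 'tau': array([ 2.30177102e-04, -4.17601025e+01, -3.59936750e+01,  7.73723284e-02,
        4.92169848e-02, -1.95884136e-04]), 'tcp_pos': array([275.25876861, 588.06699744, 189.16950839]), 'tcp_rot': array([-3.13950384e+00, -1.63735296e-04,  2.70378636e+00]), 'force': array([-0.29765726, -0.0947012 ,  0.24384607]), 'moment': array([-0.03982471, -0.02513341, -0.00880035]), 'finger_force': 0.0, 'gripper_width': 95.21104396508407}
top [[417.31186122   0.         326.28059421]
 [  0.         417.31186122 207.19803221]
 [  0.           0.           1.        ]] [426.58724951   2.91835562 925.33465988] [ 0.18703821 -0.01063251 -1.60054583] dict_keys(['color', 'intrinsics', 'origin', 'orientation'])
side [[438.93247507   0.         320.2494893 ]
 [  0.         438.93247507 203.38994865]
 [  0.           0.           1.        ]] [ 132.58068168 -450.7958914   829.58891857] [ 0.70756108  0.00637288 -0.83143069] dict_keys(['color', 'intrinsics', 'origin', 'orientation'])
```

View pics/top0.png

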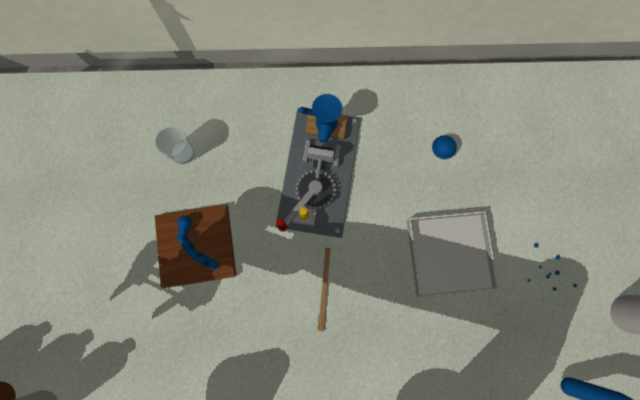

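View pics/side0.png

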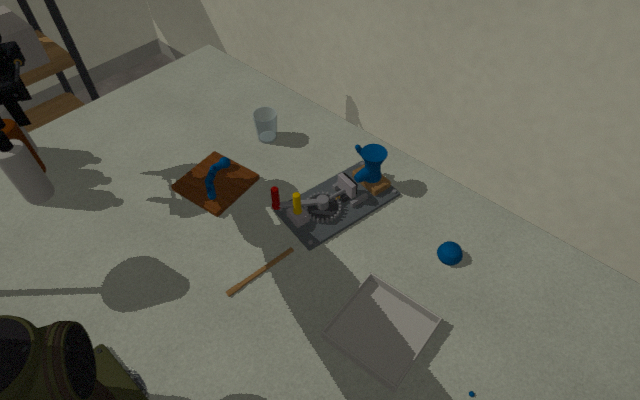

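The top view shows the peg head near (304,212), the handle near (282,225), the tray centred near (452,252), the stick from (327,250) to (322,329), the jar at (178,147) and the wax lump at (444,147). The side view shows the peg at (297,203) and the handle at (275,197). I'll look at enlarged crops of both.

Run:
```python
import cv2,numpy as np
a=cv2.imread("pics/top0.png")[100:250,255:375]
b=cv2.imread("pics/side0.png")[140:260,255:410]
a=cv2.resize(a,None,fx=3.5,fy=3.5,interpolation=2);b=cv2.resize(b,None,fx=2.5,fy=2.5,interpolation=2)
c=np.zeros((525,800,3),np.uint8);c[:a.shape[0],:a.shape[1]]=a;c[:b.shape[0],420:420+b.shape[1]]=b[:,:380]
cv2.imwrite("pics/crop0.png",c)
```

```text
(no output)
```

View pics/crop0.png

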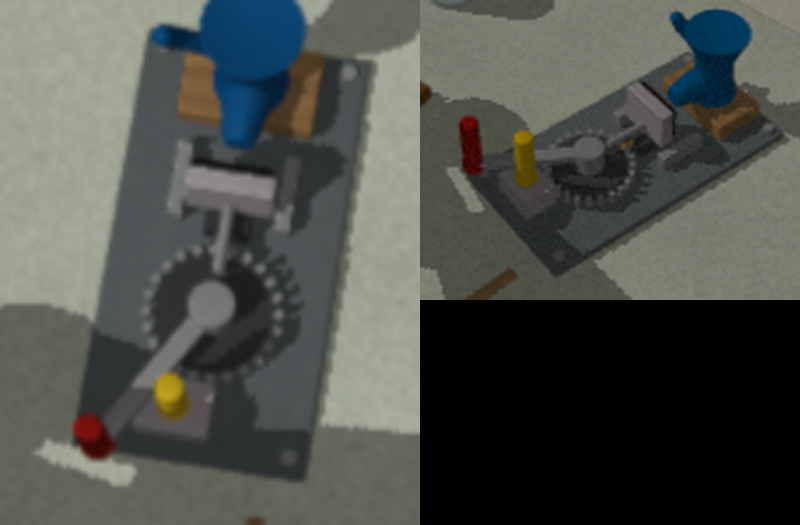

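```bash
cat > h.py <<'E'
import numpy as np
from scipy.spatial.transform import Rotation as R
from scipy.optimize import least_squares
T=([[417.31186,0,326.2806],[0,417.31186,207.198],[0,0,1]],[426.587,2.918,925.335],[0.18703821,-0.01063251,-1.60054583])
S=([[438.93247507,0,320.2495],[0,438.9325,203.38995],[0,0,1]],[132.58,-450.796,829.589],[0.70756108,0.00637288,-0.83143069])
def proj(c,p):
    q=(np.atleast_2d(p)-c[1])@R.from_euler('xyz',c[2]).as_matrix()
    q=q*[1,-1,-1]; u=q@np.array(c[0]).T; return u[:,:2]/u[:,2:]
def ray(c,uv,z):
    d=np.linalg.inv(c[0])@[uv[0],uv[1],1]; d=R.from_euler('xyz',c[2]).as_matrix()@(d*[1,-1,-1])
    o=np.array(c[1]); return o+d*(z-o[2])/d[2]
E
python3 - <<'E'
from h import *
pe=[-63.6,13.5,96];ha=[110*np.cos(np.radians(150)),55,100]
obs=[(T,pe,(303.6,209.4)),(T,ha,(280.7,222.9)),(S,pe,(296.6,195.2)),(S,ha,(275,188.8)),
(T,[-95,-75,10],(342.4,237.1)),(T,[-95,75,10],(276.7,227.7)),(T,[190,75,10],(297.9,107.1)),(T,[190,-75,10],(361.9,117.7)),(S,[-95,-75,10],(310.2,250))]
def W(x,p): return np.r_[R.from_euler('z',x[2]).apply([p[0],p[1],0])[:2]+x[:2],p[2]]
f=lambda x:np.concatenate([(proj(c,W(x,p))[0]-uv) for c,p,uv in obs])
r=least_squares(f,[480,0,0],loss='soft_l1');print(r.x,f(r.x).reshape(-1,2).round(1))
print('peg',W(r.x,pe),'handle',W(r.x,ha))
for c,p,uv in obs[:4]: print(ray(c,uv,p[2]))
print('tray',[ray(T,u,30)[:2].round() for u in[(409,218),(487,208),(495,287),(418,295)]])
print('stick',ray(T,(327,250),5),ray(T,(322,329),5))
E
```

```text
[637.57055093   8.2827607  -19.03513095] [[ 1.1  1.1]
 [ 0.7 -0.5]
 [-0.1 -1. ]
 [-0.6 -0.4]
 [ 1.1  0.5]
 [-0.3 -0.7]
 [ 0.1  0.4]
 [-0.3 -0.5]
 [-0.8 -0.9]]
peg [577.55345112  33.28591511  96.        ] handle [554.09153317  79.91552969 100.        ]
[579.9624547  35.3582761  96.       ]
[553.09480078  81.41560979 100.        ]
[575.43563995  30.95018498  96.        ]
[554.20979925  77.98503401 100.        ]
tray [array([ 567., -191.]), array([ 584., -364.]), array([ 414., -363.]), array([ 402., -199.])]
stick [504.47951363 -10.77500145   5.        ] [337.10742566   4.89971256   5.        ]
```

```bash
python3 -m creep '[[1,-0.64,-0.47,0,0,0,0],[1,-0.64,-0.47,0,0,0,0],[1,-0.64,-0.47,0,0,0,0],[1,-0.64,-0.47,0,0,0,0],[1,-0.64,-0.47,0,0,0,0],[1,-0.64,-0.47,0,0,0,0],[1,-0.64,-0.47,0,0,0,0],[1,-0.64,-0.47,0,0,0,0]]' 40
python3 -m creep '[[0.3,-0.64,-0.47,0,0,0,0],[0.3,-0.64,-0.47,0,0,0,0],[0.3,-0.64,-0.47,0,0,0,0],[0.3,-0.64,-0.47,0,0,0,0],[0.3,-0.64,-0.47,0,0,0,0],[0.3,-0.64,-0.47,0,0,0,0],[0.3,-0.64,-0.47,0,0,0,0],[0.3,-0.6,-0.44,0,0,0,0]]'
python3 -m creep '[[0.3,0,0,0,0,0,0.056],[0.3,0,0,0,0,0,0.056],[0.3,0,0,0,0,0,0.056],[0.3,0,0,0,0,0,0.056],[0.3,0,0,0,0,0,0.056],[0.3,0,0,0,0,0,0.056],[0.3,0,0,0,0,0,0],[0.3,0,0,0,0,0,0]]'
python3 - <<'E'
from plant import ctrl
import cv2
d=ctrl.snapshot("wrist");cv2.imwrite("pics/w1.png",d["color"][:,:,::-1]);print(d["intrinsics"].tolist(),d["origin"],d["orientation"])
s=ctrl.sense();print(s["time"],s["tcp_pos"],s["tcp_rot"],s["gripper_width"],s["force"])
E
```

```text
time: 0.9
tcp_pos: [428.0, 308.3, 190.0]
tcp_rot: [-3.141, -0.0, 2.704]
force: [1.6, 0.4, 0.1]
gripper_width: 95.0
finger_force: 0.0
time: 1.7
tcp_pos: [579.0, 31.6, 189.9]
tcp_rot: [-3.141, -0.001, 2.703]
force: [0.8, 0.4, -0.5]
gripper_width: 62.1
finger_force: 0.0
time: 2.5
tcp_pos: [578.5, 33.3, 190.1]
tcp_rot: [-3.141, -0.0, 2.034]
force: [0.1, -0.1, 0.7]
gripper_width: 62.0
finger_force: 0.0
[[281.27424874016526, 0.0, 322.1361166095189], [0.0, 281.27424874016526, 197.92635957171558], [0.0, 0.0, 1.0]] [545.55640232 100.78536079 385.04388751] [-2.72393517e-01 -7.05335086e-05  4.63245737e-01]
2.55 [578.51644776  33.28755624 190.14077078] [-3.14109643e+00 -2.51262152e-04  2.03375918e+00] 61.711628385231386 [-0.99242957 -0.07740279  0.4138916 ]
```

View pics/w1.png

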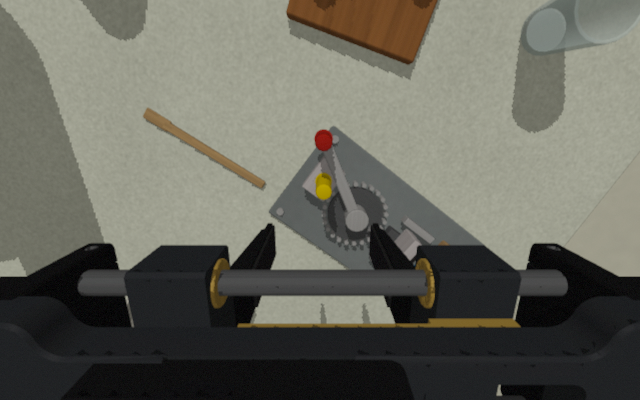

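The wrist view shows the peg's yellow head near (323,190), centred between the fingers, and the red handle at (324,140). I'll check these against the estimate.

Run:
```python
from h import *
import cv2
C=([[281.274,0,322.136],[0,281.274,197.926],[0,0,1]],[545.556,100.785,385.044],[-.27239,-7e-5,.463246])
im=cv2.imread("pics/w1.png");h=cv2.cvtColor(im,cv2.COLOR_BGR2HSV).astype(int)
for n,m in(("y",(abs(h[...,0]-27)<6)&(h[...,1]>150)),("r",((h[...,0]<6)|(h[...,0]>174))&(h[...,1]>170))):
    m[:110]=0;m[230:]=0;m[:,:300]=0;m[:,350:]=0
    v,u=np.where(m);print(n,len(u),u.mean(),v.mean(),[(r,u[v==r].min(),u[v==r].max()) for r in range(v.min(),v.max()+1)])
print('peg top,bot',proj(C,[[577.5,33.3,96],[577.5,33.3,36],[554.1,79.9,100],[554.1,79.9,38]]))
```

```text
y 365 323.24383561643833 185.97808219178083 [(173, np.int64(321), np.int64(325)), (174, np.int64(319), np.int64(327)), (175, np.int64(318), np.int64(328)), (176, np.int64(317), np.int64(329)), (177, np.int64(317), np.int64(330)), (178, np.int64(316), np.int64(330)), (179, np.int64(316), np.int64(330)), (180, np.int64(316), np.int64(331)), (181, np.int64(316), np.int64(331)), (182, np.int64(316), np.int64(331)), (183, np.int64(316), np.int64(330)), (184, np.int64(316), np.int64(330)), (185, np.int64(316), np.int64(330)), (186, np.int64(316), np.int64(330)), (187, np.int64(316), np.int64(330)), (188, np.int64(316), np.int64(330)), (189, np.int64(316), np.int64(330)), (190, np.int64(316), np.int64(331)), (191, np.int64(316), np.int64(331)), (192, np.int64(316), np.int64(331)), (193, np.int64(316), np.int64(331)), (194, np.int64(316), np.int64(330)), (195, np.int64(317), np.int64(330)), (196, np.int64(318), np.int64(330)), (197, np.int64(318), np.int64(329)), (198, np.int64(319), np.int64(327)), (199, np.int64(322), np.int64(324))]
r 286 323.23426573426576 139.82167832167832 [(130, np.in
[... 194 characters left out ...]
 np.int64(331)), (136, np.int64(315), np.int64(331)), (137, np.int64(315), np.int64(331)), (138, np.int64(315), np.int64(331)), (139, np.int64(315), np.int64(331)), (140, np.int64(315), np.int64(331)), (141, np.int64(315), np.int64(331)), (142, np.int64(316), np.int64(331)), (143, np.int64(316), np.int64(331)), (144, np.int64(316), np.int64(331)), (145, np.int64(316), np.int64(330)), (146, np.int64(317), np.int64(330)), (147, np.int64(318), np.int64(329)), (148, np.int64(318), np.int64(328)), (149, np.int64(319), np.int64(327)), (150, np.int64(322), np.int64(325))]
peg top,bot [[320.6292339  192.396081  ]
 [320.87032757 180.54853673]
 [320.42283695 142.77718507]
 [320.71986476 138.66754463]]
```

```bash
python3 -m creep '[[0.3,0,0,0.44,0,0,0],[0.3,0,0,0.44,0,0,0],[0.3,0,0,0.44,0,0,0],[0.3,0,0,0.44,0,0,0],[0.3,0,0,0.44,0,0,0],[0.3,0,0,0.22,0,0,0],[0.3,0,0,0.22,0,0,0],[0.3,0,0,0,0,0,0]]'
python3 - <<'E'
from plant import ctrl
import cv2
d=ctrl.snapshot("wrist");cv2.imwrite("pics/w2.png",d["color"][:,:,::-1]);print(d["origin"],d["orientation"])
s=ctrl.sense();print(s["tcp_pos"],s["force"])
E
```

```text
time: 3.35
tcp_pos: [577.8, 33.3, 57.1]
tcp_rot: [-3.139, -0.001, 2.032]
force: [-0.4, -0.5, -0.3]
gripper_width: 61.8
finger_force: 0.0
[545.36644557 100.85599292 252.17329139] [-0.2715807   0.00140741  0.46137519]
[578.59372092  33.27895563  58.27360755] [0.85627277 0.18773106 0.03128514]
```

View pics/w2.png

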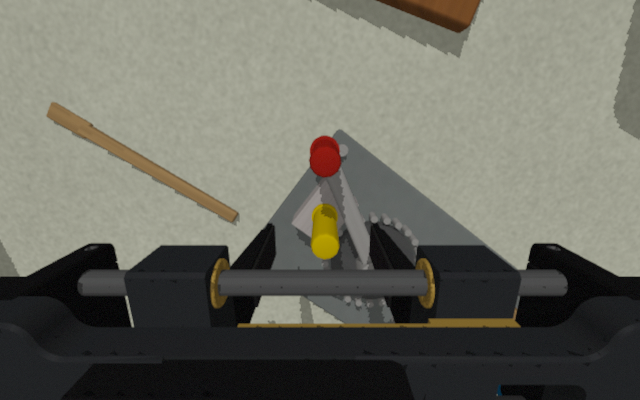

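The peg head is between the fingers, with its top near (325,246). The fingers' midline is at about 322, so I shift 1.5 mm along tool y and grip.

```bash
python3 -m creep '[[0.3,0,0.03,0,0,0,0],[-1,0,0,0,0,0,0],[-1,0,0,0,0,0,0],[-1,0,0,0,0,0,0],[-1,0,0,0,0,0,0],[-1,0,0,0,0,0,0],[-1,0,0,0,0,0,0],[-1,0,0,0,0,0,0]]' 45
```

```text
time: 4.2
tcp_pos: [580.0, 33.9, 58.4]
tcp_rot: [-3.141, -0.0, 2.032]
force: [0.5, -0.1, 0.0]
gripper_width: 16.8
finger_force: 45.0
```

```bash
python3 -m creep '[[-1,0,0,-0.04,0,0,0],[-1,0,0,-0.04,0,0,0],[-1,0,0,-0.04,0,0,0],[-1,0,0,-0.04,0,0,0],[-1,0,0,-0.1,0,0,0],[-1,0,0,-0.1,0,0,0],[-1,0,0,-0.1,0,0,0],[-1,0,0,-0.1,0,0,0]]'
python3 -m creep '[[-1,0,0,-0.4,0,0,0],[-1,0,0,-0.4,0,0,0],[-1,0,0,-0.4,0,0,0],[-1,0,0,-0.4,0,0,0],[-1,0,0,0,0,0,0],[-1,0,0,0,0,0,0],[-1,0,0,0,0,0,0],[-1,0,0,0,0,0,0]]'
```

```text
time: 5.0
tcp_pos: [580.6, 33.9, 87.7]
tcp_rot: [3.14, 0.001, 2.032]
force: [0.3, 0.9, -1.3]
gripper_width: 16.8
finger_force: 45.0
time: 5.8
tcp_pos: [579.1, 34.0, 164.8]
tcp_rot: [-3.139, -0.001, 2.032]
force: [-0.5, 0.4, -1.4]
gripper_width: 16.9
finger_force: 45.0
```

```bash
python3 -m creep '[[-1,-0.6,-0.54,0,0,0,0],[-1,-0.6,-0.54,0,0,0,0],[-1,-0.6,-0.54,0,0,0,0],[-1,-0.6,-0.54,0,0,0,0],[-1,-0.6,-0.54,0,0,0,0],[-1,-0.6,-0.54,0,0,0,0],[-1,-0.6,-0.54,0,0,0,0],[-1,-0.6,-0.54,0,0,0,0]]'
python3 - <<'E'
from plant import ctrl
import cv2
d=ctrl.snapshot("top");cv2.imwrite("pics/t2.png",d["color"][:,:,::-1])
E
```

```text
time: 6.6
tcp_pos: [492.3, -278.3, 165.4]
tcp_rot: [-3.141, -0.001, 2.032]
force: [-0.4, 0.3, -0.2]
gripper_width: 17.0
finger_force: 45.0
```

View pics/t2.png

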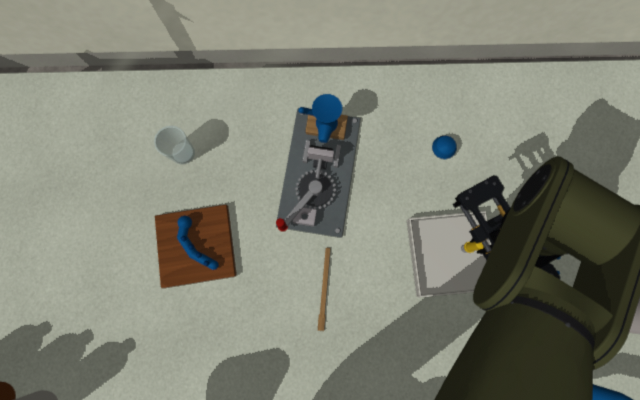

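The peg is out of the clamp and held above the tray at (475,247). I lower it and let go.

```bash
python3 -m creep '[[-1,0,0,0.4,0,0,0],[-1,0,0,0.4,0,0,0],[-1,0,0,0.4,0,0,0],[-1,0,0,0.4,0,0,0],[-1,0,0,0.3,0,0,0],[-1,0,0,0.2,0,0,0],[-1,0,0,0.08,0,0,0],[-1,0,0,0,0,0,0]]'
```

```text
time: 7.45
tcp_pos: [493.3, -276.9, 57.1]
tcp_rot: [-3.141, -0.001, 2.032]
force: [-0.4, 0.9, -1.6]
gripper_width: 16.7
finger_force: 45.0
```

```bash
python3 -m creep '[[-1,0,0,0.03,0,0,0],[-1,0,0,0.03,0,0,0],[0.3,0,0,0,0,0,0],[0.3,0,0,0,0,0,0],[0.3,0,0,0,0,0,0],[0.3,0,0,0,0,0,0],[0.3,0,0,-0.3,0,0,0],[0.3,0,0,-0.5,0,0,0]]'
python3 -m creep '[[0.3,0,0,-0.7,0,0,0],[0.3,0,0,-0.7,0,0,0],[0.3,0,0,-0.4,0,0,0],[0.3,0,0,0,0,0,0],[0.3,0,0,0,0,0,0],[0.3,0,0,0,0,0,0],[0.3,0,0,0,0,0,0],[0.3,0,0,0,0,0,0]]'
```

```text
time: 8.25
tcp_pos: [492.1, -276.2, 93.7]
tcp_rot: [-3.14, -0.004, 2.032]
force: [0.4, -0.7, -0.2]
gripper_width: 58.6
finger_force: 0.0
time: 9.05
tcp_pos: [492.7, -276.6, 182.9]
tcp_rot: [-3.14, -0.002, 2.032]
force: [-0.4, 0.4, -0.5]
gripper_width: 61.7
finger_force: 0.0
```

```bash
python3 -m creep '[[0.3,0.73,0.54,0,0,0,0],[0.3,0.73,0.54,0,0,0,0],[0.3,0.73,0.54,0,0,0,0],[0.3,0.73,0.54,0,0,0,0],[0.3,0.73,0.54,0,0,0,0],[0.3,0.73,0.54,0,0,0,0],[0.3,0.73,0.54,0,0,0,0],[0.3,0.73,0.54,0,0,0,0]]'
python3 -m creep '[[0.1,0,0,0,0,0,-0.067],[0.1,0,0,0,0,0,-0.067],[0.1,0,0,0,0,0,-0.067],[0.1,0,0,0,0,0,-0.067],[0.1,0,0,0,0,0,-0.067],[0.1,0,0,0,0,0,-0.067],[0.1,0,0,0,0,0,0],[0.1,0,0,0,0,0,0]]'
python3 - <<'E'
from plant import ctrl
import cv2,numpy as np
d=ctrl.snapshot("wrist");t=ctrl.snapshot("top")
c=np.zeros((400,800,3),np.uint8);c[:,:640]=d["color"];c[:100,640:740]=t["color"][205:305,400:500]
cv2.imwrite("pics/w3.png",c[:,:,::-1]);print(d["origin"],d["orientation"])
s=ctrl.sense();print(s["tcp_pos"],s["tcp_rot"])
E
```

```text
time: 9.85
tcp_pos: [556.7, 82.4, 183.8]
tcp_rot: [-3.141, -0.0, 2.032]
force: [1.1, -0.7, -0.4]
gripper_width: 61.7
finger_force: 0.0
time: 10.65
tcp_pos: [556.7, 80.5, 183.9]
tcp_rot: [-3.141, -0.001, 2.833]
force: [0.2, 0.3, -0.6]
gripper_width: 52.7
finger_force: 0.0
[485.45695288 103.19029081 378.96107365] [-2.72373268e-01 -2.10797772e-04  1.26211260e+00]
[556.82294582  80.52099252 184.20392495] [-3.14144479e+00 -4.25790993e-04  2.83394324e+00]
```

View pics/w3.png

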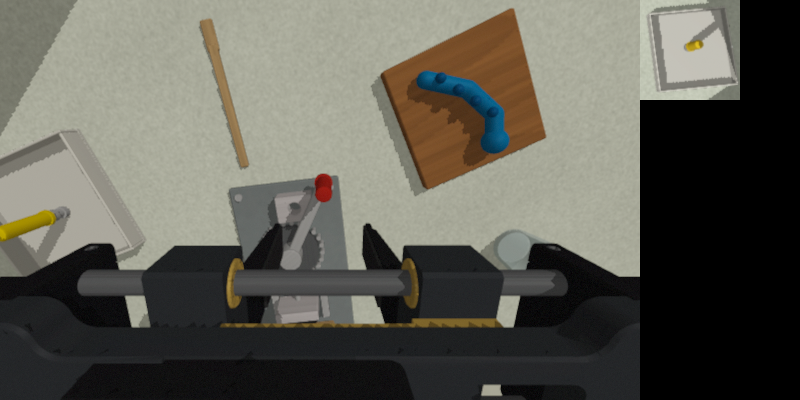

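The peg stands in the tray: the inset shows it at (694,45), and the wrist view has its shank at (62,212). The handle top is at (323,192), centred between the fingers. I go down and grip.

```bash
python3 -m creep '[[0.1,0,0,0.44,0,0,0],[0.1,0,0,0.44,0,0,0],[0.1,0,0,0.44,0,0,0],[0.1,0,0,0.44,0,0,0],[0.1,0,0,0.44,0,0,0],[0.1,0,0,0.22,0,0,0],[0.1,0,0,0.1,0,0,0],[0.1,0,0,0,0,0,0]]'
python3 -m creep '[[-1,0,0,0,0,0,0],[-1,0,0,0,0,0,0],[-1,0,0,0,0,0,0],[-1,0,0,0,0,0,0],[-1,0,0,0,0,0,0],[-1,0,0,0,0,0,0],[-1,0,0,0,0,0,0],[-1,0,0,0,0,0,0]]' 30
python3 - <<'E'
from plant import ctrl
import cv2
d=ctrl.snapshot("wrist");cv2.imwrite("pics/w4.png",d["color"][:,:,::-1])
s=ctrl.sense();print(s["tcp_pos"],s["tcp_rot"],s["force"])
E
```

```text
time: 11.55
tcp_pos: [556.8, 80.5, 58.3]
tcp_rot: [-3.141, -0.001, 2.835]
force: [-0.3, 0.5, 0.0]
gripper_width: 52.6
finger_force: 0.0
time: 12.35
tcp_pos: [557.3, 81.1, 58.9]
tcp_rot: [3.14, 0.001, 2.836]
force: [1.8, 4.2, 1.8]
gripper_width: 17.2
finger_force: 30.0
[557.27505153  81.05539379  58.82742416] [3.14046392e+00 4.43458453e-04 2.83578208e+00] [0.13534403 4.33738229 1.68108646]
```

View pics/w4.png

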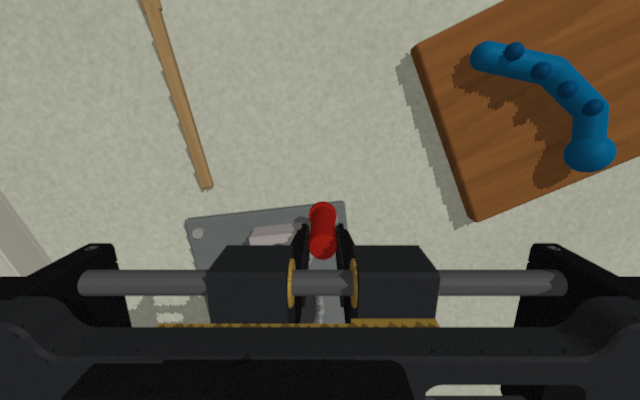

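The handle is held between the pads, its top at (322,240). I work out the arc in tool units.

```bash
cat > arc.py <<'E'
import numpy as np
P=np.array([640,9.3]);y=2.835;A=np.array([[np.cos(y),np.sin(y)],[np.sin(y),-np.cos(y)]])
pos=lambda q:P+110*np.array([np.cos(np.radians(139.4)+q),np.sin(np.radians(139.4)+q)])
def rows(qs):
    for a,b in zip(qs[:-1],qs[1:]): print(round(b,3),(A@(pos(b)-pos(a))/50).round(3),pos(b).round(1))
def q(p): d=np.array(p[:2])-P; return np.arctan2(d[1],d[0])%(2*np.pi)-np.radians(139.4),np.hypot(*d)
E
python3 -c "
from arc import *
rows(np.arange(0,.80,.0262))"
```

```text
0.026 [ 0.022 -0.053] [554.6  78.7]
0.052 [ 0.02  -0.054] [552.8  76.4]
0.079 [ 0.019 -0.054] [551.1  74.1]
0.105 [ 0.018 -0.055] [549.4  71.8]
0.131 [ 0.016 -0.055] [547.8  69.4]
0.157 [ 0.015 -0.056] [546.3  66.9]
0.183 [ 0.013 -0.056] [544.8  64.5]
0.21 [ 0.012 -0.056] [543.4  61.9]
0.236 [ 0.01  -0.057] [542.1  59.4]
0.262 [ 0.009 -0.057] [540.8  56.8]
0.288 [ 0.007 -0.057] [539.6  54.2]
0.314 [ 0.006 -0.057] [538.4  51.5]
0.341 [ 0.004 -0.057] [537.4  48.9]
0.367 [ 0.003 -0.058] [536.4  46.2]
0.393 [ 0.001 -0.058] [535.4  43.4]
0.419 [-0.    -0.058] [534.6  40.7]
0.445 [-0.002 -0.058] [533.8  37.9]
0.472 [-0.003 -0.058] [533.1  35.1]
0.498 [-0.005 -0.057] [532.4  32.3]
0.524 [-0.006 -0.057] [531.9  29.5]
0.55 [-0.008 -0.057] [531.4  26.7]
0.576 [-0.009 -0.057] [531.   23.8]
0.603 [-0.011 -0.057] [530.6  20.9]
0.629 [-0.012 -0.056] [530.4  18.1]
0.655 [-0.014 -0.056] [530.2  15.2]
0.681 [-0.015 -0.056] [530.   12.3]
0.707 [-0.017 -0.055] [530.    9.4]
0.734 [-0.018 -0.055] [530.    6.6]
0.76 [-0.019 -0.054] [530.1   3.7]
0.786 [-0.021 -0.054] [530.3   0.8]
```

```bash
python3 -m creep '[[-1,0.022,-0.053,0,0,0,0],[-1,0.02,-0.054,0,0,0,0],[-1,0.019,-0.054,0,0,0,0],[-1,0.018,-0.055,0,0,0,0],[-1,0.016,-0.055,0,0,0,0],[-1,0.015,-0.056,0,0,0,0],[-1,0.013,-0.056,0,0,0,0],[-1,0,0,0,0,0,0]]'
python3 -m creep '[[-1,0.012,-0.056,0,0,0,0],[-1,0,0,0,0,0,0],[-1,0,0,0,0,0,0],[-1,0,0,0,0,0,0],[-1,0,0,0,0,0,0],[-1,0,0,0,0,0,0],[-1,0,0,0,0,0,0],[-1,0,0,0,0,0,0]]'
python3 -m creep '[[-1,0.005,-0.028,0,0,0,0],[-1,0,0,0,0,0,0],[-1,0,0,0,0,0,0],[-1,0,0,0,0,0,0],[-1,0,0,0,0,0,0],[-1,0,0,0,0,0,0],[-1,0,0,0,0,0,0],[-1,0,0,0,0,0,0]]'
```

```text
time: 13.2
tcp_pos: [545.0, 63.6, 58.7]
tcp_rot: [-3.141, -0.0, 2.835]
force: [-0.4, 2.8, 4.5]
gripper_width: 17.4
finger_force: 30.0
time: 14.0
tcp_pos: [543.7, 61.3, 58.7]
tcp_rot: [-3.141, -0.0, 2.836]
force: [-1.5, 2.4, 5.2]
gripper_width: 17.2
finger_force: 30.0
time: 14.8
tcp_pos: [543.0, 60.1, 58.7]
tcp_rot: [-3.141, -0.0, 2.836]
force: [-2.4, 3.4, 4.4]
gripper_width: 17.6
finger_force: 30.0
```

```bash
python3 -m creep '[[-1,0.005,-0.028,0,0,0,0],[-1,0,0,0,0,0,0],[-1,0,0,0,0,0,0],[-1,0,0,0,0,0,0],[-1,0,0,0,0,0,0],[-1,0,0,0,0,0,0],[-1,0,0,0,0,0,0],[-1,0,0,0,0,0,0]]' | egrep 'pos|force:'
python3 -m creep '[[-1,0.005,-0.028,0,0,0,0],[-1,0,0,0,0,0,0],[-1,0,0,0,0,0,0],[-1,0,0,0,0,0,0],[-1,0,0,0,0,0,0],[-1,0,0,0,0,0,0],[-1,0,0,0,0,0,0],[-1,0,0,0,0,0,0]]'| egrep 'pos|force:'
python3 -m creep '[[-1,0.005,-0.028,0,0,0,0],[-1,0,0,0,0,0,0],[-1,0,0,0,0,0,0],[-1,0,0,0,0,0,0],[-1,0,0,0,0,0,0],[-1,0,0,0,0,0,0],[-1,0,0,0,0,0,0],[-1,0,0,0,0,0,0]]'| egrep 'pos|force:'
python3 -m creep '[[-1,0.004,-0.028,0,0,0,0],[-1,0,0,0,0,0,0],[-1,0,0,0,0,0,0],[-1,0,0,0,0,0,0],[-1,0,0,0,0,0,0],[-1,0,0,0,0,0,0],[-1,0,0,0,0,0,0],[-1,0,0,0,0,0,0]]'| egrep 'pos|force:'
```

```text
tcp_pos: [542.4, 58.7, 58.7]
force: [-1.7, 2.2, 5.6]
finger_force: 30.0
tcp_pos: [541.9, 57.8, 58.7]
force: [-1.1, 4.1, 5.2]
finger_force: 30.0
tcp_pos: [541.5, 56.8, 58.7]
force: [-0.7, 5.7, 4.8]
finger_force: 30.0
tcp_pos: [541.1, 56.0, 58.7]
force: [1.1, 6.9, 4.6]
finger_force: 30.0
```

First click felt near y = 57, where it was expected (0.26 rad). On towards the second.

```bash
python3 -m creep '[[-1,0.006,-0.057,0,0,0,0],[-1,0.004,-0.057,0,0,0,0],[-1,0.003,-0.058,0,0,0,0],[-1,0.001,-0.058,0,0,0,0],[-1,0,-0.058,0,0,0,0],[-1,-0.002,-0.058,0,0,0,0],[-1,-0.003,-0.058,0,0,0,0],[-1,0,0,0,0,0,0]]' | egrep 'pos|force:'
python3 -m creep '[[-1,-0.002,-0.028,0,0,0,0],[-1,0,0,0,0,0,0],[-1,0,0,0,0,0,0],[-1,0,0,0,0,0,0],[-1,0,0,0,0,0,0],[-1,0,0,0,0,0,0],[-1,0,0,0,0,0,0],[-1,0,0,0,0,0,0]]'| egrep 'pos|force:'
python3 -m creep '[[-1,-0.003,-0.028,0,0,0,0],[-1,0,0,0,0,0,0],[-1,0,0,0,0,0,0],[-1,0,0,0,0,0,0],[-1,0,0,0,0,0,0],[-1,0,0,0,0,0,0],[-1,0,0,0,0,0,0],[-1,0,0,0,0,0,0]]'| egrep 'pos|force:'
python3 -m creep '[[-1,-0.003,-0.028,0,0,0,0],[-1,0,0,0,0,0,0],[-1,0,0,0,0,0,0],[-1,0,0,0,0,0,0],[-1,0,0,0,0,0,0],[-1,0,0,0,0,0,0],[-1,0,0,0,0,0,0],[-1,0,0,0,0,0,0]]'| egrep 'pos|force:'
python3 -m creep '[[-1,-0.003,-0.028,0,0,0,0],[-1,0,0,0,0,0,0],[-1,0,0,0,0,0,0],[-1,0,0,0,0,0,0],[-1,0,0,0,0,0,0],[-1,0,0,0,0,0,0],[-1,0,0,0,0,0,0],[-1,0,0,0,0,0,0]]'| egrep 'pos|force:'
```

```text
tcp_pos: [533.9, 35.7, 58.6]
force: [-1.9, 3.5, 6.2]
finger_force: 30.0
tcp_pos: [533.6, 34.5, 58.6]
force: [-1.4, 2.5, 5.9]
finger_force: 30.0
tcp_pos: [533.2, 33.1, 58.6]
force: [-2.0, 2.3, 6.2]
finger_force: 30.0
tcp_pos: [533.0, 31.6, 58.6]
force: [-1.3, 2.7, 5.1]
finger_force: 30.0
tcp_pos: [532.7, 30.4, 58.6]
force: [-0.8, 2.7, 5.8]
finger_force: 30.0
```

```bash
python3 -m creep '[[-1,-0.004,-0.028,0,0,0,0],[-1,0,0,0,0,0,0],[-1,0,0,0,0,0,0],[-1,0,0,0,0,0,0],[-1,0,0,0,0,0,0],[-1,0,0,0,0,0,0],[-1,0,0,0,0,0,0],[-1,0,0,0,0,0,0]]'| egrep 'pos|force:'
python3 -m creep '[[-1,-0.004,-0.028,0,0,0,0],[-1,0,0,0,0,0,0],[-1,0,0,0,0,0,0],[-1,0,0,0,0,0,0],[-1,0,0,0,0,0,0],[-1,0,0,0,0,0,0],[-1,0,0,0,0,0,0],[-1,0,0,0,0,0,0]]'| egrep 'pos|force:'
python3 -m creep '[[-1,-0.004,-0.028,0,0,0,0],[-1,0,0,0,0,0,0],[-1,0,0,0,0,0,0],[-1,0,0,0,0,0,0],[-1,0,0,0,0,0,0],[-1,0,0,0,0,0,0],[-1,0,0,0,0,0,0],[-1,0,0,0,0,0,0]]'| egrep 'pos|force:'
```

```text
tcp_pos: [532.6, 29.6, 58.6]
force: [-1.1, 5.0, 6.5]
finger_force: 30.0
tcp_pos: [532.4, 28.7, 58.6]
force: [-1.7, 6.6, 6.2]
finger_force: 30.0
tcp_pos: [532.2, 27.6, 58.7]
force: [-1.4, 7.5, 6.6]
finger_force: 30.0
```

Second click felt near y = 30, where it was expected. On to the third, expected near y = 1.

```bash
python3 -m creep '[[-1,-0.009,-0.057,0,0,0,0],[-1,-0.01,-0.057,0,0,0,0],[-1,-0.011,-0.056,0,0,0,0],[-1,-0.013,-0.056,0,0,0,0],[-1,-0.014,-0.056,0,0,0,0],[-1,-0.016,-0.056,0,0,0,0],[-1,0,0,0,0,0,0],[-1,0,0,0,0,0,0]]' | egrep 'time|pos|force:'
python3 -m creep '[[-1,-0.009,-0.028,0,0,0,0],[-1,0,0,0,0,0,0],[-1,0,0,0,0,0,0],[-1,0,0,0,0,0,0],[-1,0,0,0,0,0,0],[-1,0,0,0,0,0,0],[-1,0,0,0,0,0,0],[-1,0,0,0,0,0,0]]'| egrep 'pos|force:'
python3 -m creep '[[-1,-0.009,-0.028,0,0,0,0],[-1,0,0,0,0,0,0],[-1,0,0,0,0,0,0],[-1,0,0,0,0,0,0],[-1,0,0,0,0,0,0],[-1,0,0,0,0,0,0],[-1,0,0,0,0,0,0],[-1,0,0,0,0,0,0]]'| egrep 'pos|force:'
python3 -m creep '[[-1,-0.009,-0.028,0,0,0,0],[-1,0,0,0,0,0,0],[-1,0,0,0,0,0,0],[-1,0,0,0,0,0,0],[-1,0,0,0,0,0,0],[-1,0,0,0,0,0,0],[-1,0,0,0,0,0,0],[-1,0,0,0,0,0,0]]'| egrep 'pos|force:'
```

```text
time: 25.2
tcp_pos: [530.6, 9.0, 58.6]
force: [-0.8, 4.2, 5.3]
finger_force: 30.0
tcp_pos: [530.7, 7.6, 58.6]
force: [-2.2, 4.2, 5.4]
finger_force: 30.0
tcp_pos: [530.7, 6.1, 58.6]
force: [-0.9, 3.4, 4.7]
finger_force: 30.0
tcp_pos: [530.8, 4.6, 58.6]
force: [-0.4, 4.4, 5.4]
finger_force: 30.0
```

```bash
python3 -m creep '[[-1,-0.01,-0.027,0,0,0,0],[-1,0,0,0,0,0,0],[-1,0,0,0,0,0,0],[-1,0,0,0,0,0,0],[-1,0,0,0,0,0,0],[-1,0,0,0,0,0,0],[-1,0,0,0,0,0,0],[-1,0,0,0,0,0,0]]'| egrep 'pos|force:'
python3 -m creep '[[-1,-0.01,-0.027,0,0,0,0],[-1,0,0,0,0,0,0],[-1,0,0,0,0,0,0],[-1,0,0,0,0,0,0],[-1,0,0,0,0,0,0],[-1,0,0,0,0,0,0],[-1,0,0,0,0,0,0],[-1,0,0,0,0,0,0]]'| egrep 'pos|force:'
python3 -m creep '[[-1,-0.01,-0.027,0,0,0,0],[-1,0,0,0,0,0,0],[-1,0,0,0,0,0,0],[-1,0,0,0,0,0,0],[-1,0,0,0,0,0,0],[-1,0,0,0,0,0,0],[-1,0,0,0,0,0,0],[-1,0,0,0,0,0,0]]'| egrep 'pos|force:'
```

```text
tcp_pos: [530.9, 3.1, 58.6]
force: [-0.8, 3.2, 5.7]
finger_force: 30.0
tcp_pos: [531.0, 1.8, 58.6]
force: [-0.9, 4.5, 5.8]
finger_force: 30.0
tcp_pos: [530.9, 0.9, 58.6]
force: [0.4, 5.7, 4.9]
finger_force: 30.0
```

```bash
python3 -m creep '[[-1,-0.01,-0.027,0,0,0,0],[-1,0,0,0,0,0,0],[-1,0,0,0,0,0,0],[-1,0,0,0,0,0,0],[-1,0,0,0,0,0,0],[-1,0,0,0,0,0,0],[-1,0,0,0,0,0,0],[-1,0,0,0,0,0,0]]'
python3 -c "
from arc import *
from plant import ctrl
print(q(ctrl.sense()['tcp_pos']))
import cv2
t=ctrl.snapshot('top');cv2.imwrite('pics/t5.png',cv2.resize(t['color'][100:305,150:500],None,fx=2,fy=2)[:,:,::-1])"
```

```text
time: 30.8
tcp_pos: [531.0, 0.0, 58.6]
tcp_rot: [3.14, -0.0, 2.836]
force: [0.3, 7.6, 5.1]
gripper_width: 17.0
finger_force: 30.0
(np.float64(0.793520405359533), np.float64(109.35959118906902))
```

View pics/t5.png

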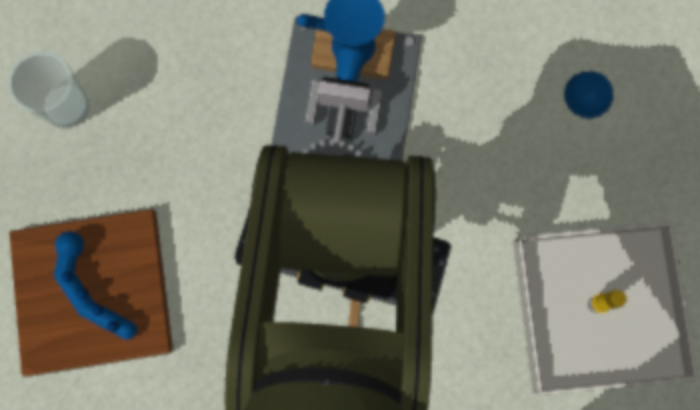

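The peg stands in the tray at (608,300), the jaw at (340,95) has advanced to the wax piece, and the jar and wax lump have not moved. The third click was felt, with the force jumping from 3 N to 7.6 N at about 0.79 rad, so I hand in.

```bash
python3 -c "
from plant import ctrl
print(ctrl.hand_in())"
```

```text
the job is handed in; nothing more can be done
None
```

I handed the job in at about 31 s: the peg is standing in the tray, and the gripper is still holding the lever at the third click (about 0.79 rad by my estimate, with about 7.6 N of push on the handle); the hand-in returned no verdict.

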